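Zero a hand coffee grinder and set it five clicks coarse

TASK

The hand coffee grinder stands loose on the worktop with its crank off, and nobody knows how its burrs are set. Keeping it upright, put it right down into the square cup of its stand so that it cannot turn, then turn the dial on its top clockwise all the way to its stop, count exactly five clicks back anticlockwise, and let go. Leave the crank and the mug where they are.

Things in the scene. Friction and masses are not known exactly. Their poses are not given: they have to be found in the camera images.
- grinder: Hand coffee grinder, crank off: an upright square column 54 x 54 mm, 150 mm from underside to flat shoulder, brushed steel with a black rubber sleeve, dark catch cup below; 0.5 to 0.85 kg. Can be carried by two facing flats just under the shoulder, fingers straddling the dial on top. Origin: centre of the underside; z up the column, x and y square to its sides.
- index_line (a point): Short black line on the grinder's shoulder, at the middle of its +x side, 24 mm from the column's axis and 150 mm above the underside; it runs on down that side. It marks the dial's stop.
- dial_grip (a point): Middle of the dial's grip bar, on the dial's axis, 168.5 mm above the grinder's underside. The dial: a dark disc 44 mm across, its top 8.5 mm above the shoulder, carrying a grip bar 44 mm long, 14 mm thick, 20 mm tall (top 28.5 mm above the shoulder), one end tapered to a point with a white line on top. Turns with the dial: x along the bar to the pointed end, z up.
- burr_dial (a joint): Dial angle on the grinder, rad. 0: clockwise stop (burrs touch), pointed end over the index line (grinder +x). Grows anticlockwise from above (coarser) to 4.89. 18 sprung clicks a turn: each multiple of 20 degrees (0.349 rad) from the stop is a rest; let go between two, it falls into the nearer. About 0.1 N m lifts it over a click. Starts 4 to 8 clicks from the stop. Axis: grinder z.
- stand: Grinder stand fixed to the worktop: round foot 120 mm across, a small black lever at +y reaching 72 mm from the centre, and on it a square steel cup, 57 x 57 mm inside (1.5 mm play a side; the seated grinder can turn 0.06 rad), straight walls to 42 mm above the worktop, then lips flared to 65 mm at 49 mm. Origin: underside centre; x, y square to the cup. All four ways round fit.
- stand_floor (a point): Centre of the cup's flat floor, 16 mm above the stand's origin, where the grinder's underside must rest. Axes as the stand's. (Above the range at the left, y over 0.19, hangs a microwave whose underside is 0.46 m above the worktop and whose front is 0.47 m ahead of the robot: keep the arm drawn in when it swings past.)
- crank: The grinder's crank, loose, lying flat: steel arm 118 mm long, a 20 mm hub at one end, a dark wooden knob 31 mm across and 42 mm high at the other. Origin: under the arm's middle. A bystander.
- mug: White dotted mug, 93 mm high, 90 mm across, handle to its -y. Origin: under its centre, about. A bystander.
There are look-alikes about, which are no part of the job. Leave any green, orange or red look-alike of the grinder alone.

How it is judged:
By the outcome, as a careful person would: the job done as asked, in the order asked, and still so for the second after the job is handed in, with the robot touching nothing.
It also fails if it takes over 66 s, if anything falls off the work surface, if the arm or the gripper's body presses on something with over 40 N, if the wrist force passes 120 N, or if a joint passes its speed limit or range.

ROBOT

A 6-joint arm with a two-finger parallel gripper is mounted at the origin on a cart in front of the work surface, level with it; the furniture and walls round the work are solid. World frame = base frame: x ahead of the robot, y to its left, z up, the work surface at z = 0. Lengths are in mm, angles in degrees, forces in N, time in s.
With the tool pointing down it reaches from about 275 to 825 mm from the base axis. Payload 5.2 kg.
Tool frame: the origin (TCP) lies between the finger pads; the fingertips stand 8 mm ahead of it and the grasp point (between the pads) lies 11 mm behind it; z points along the fingers, y is the line along which they close (so a half turn about z gives the same grasp; the last joint's range is limited). The gripper opens to 93 mm and grips with 3 to 60 N. Pads are 15 mm wide; open, the fingers measure 128 mm over their backs; the gripper's body (75 mm by 188 mm) begins 65 mm behind the grasp point.
Start: joints at [59.886, 14.817, 87.949, -0, 77.235, -11.62], TCP at [174.451, 521.605, 226.653] pointing down, gripper open.
Joint ranges: [-179.93, 179.93], [-52.35, 119.4], [10.71, 147.94], [-69.91, 249.91], [12.55, 155.21], [-178.61, 178.61]. Speed limits (degrees/s): [147.25, 147.25, 180, 180, 180, 180].

INTERFACE

Orientations are given as [roll, pitch, yaw] about the fixed x, y, z axes, in that order (R = Rz(yaw) Ry(pitch) Rx(roll)).
In Python, from workcell import bot, eyes, job, outline_of, landmark_of gives the robot as it stands. The module is installed in compiled form; this text tells all that it offers.
- The arm moves only by the tool play_rows, never from a script. Its arguments are lists of equal length, an entry for each row: "grip": the opening, from 0 (shut) to 1 (fully open); "linear": the shift along the world's x, y, z in cm, a list of three; "rotation": the turn, a rotation vector about the world's x, y, z in rad, a list of three. A call has 1 to 12 rows; each row shifts and turns the commanded pose from where the row before left it; what a row does not reach is not made up. A row lasts 1/10 s, in which the tool goes at most 50 mm and 8.59 degrees, less where a joint would pass 70% of its speed; a pose out of reach is approached as far as the arm can. A call is refused whole if a number of a shift passes 5 or a number of a turn 0.15, either way. A call with a gripper value outside its range is refused whole. The fingers move at their own pace and stop on an object; the grip force is fixed at half the most. Time passes only in rows, so rows that do not move let the fingers close. It gives the time, the measured TCP pose, the force, the opening and the grip force at its end, in the units of the state.
- bot.state(): the state, without advancing time (a new reading comes with each control period).
- eyes.get_image(name): name is "scene" or "top" or "wrist"; returns a dict with "frame" (384x512x3 uint8, red, green, blue), "camera_matrix" (3x3 intrinsics, pixels), "eye" and "attitude" of the camera in the world. Camera axes: x right, y down, z forward; pixel columns grow to the right and rows downward; lengths in mm; the calibration is good to about 2 mm. A picture is of the moment at which its call begins. There is no depth.
- job.hand_in(): hands the job in; it is judged then, once.
Trained networks look in a picture, given as the dict that the camera call returned (one of the last four; its "shot" number tells which), for a name from the list of things; names that differ only in an ending like _2 or _b are one class to them, and where a whole thing is asked for, a point or a joint stands for the part that bears it (a point fixed in the world has none). Each returns a list of dicts, best first, with "conf" (0 to 1); they miss things now and then, are a little off and sometimes report something else, mostly with a low value. They report only what shows in the picture. A call takes as long as a camera call. They do not tell look-alikes from the thing itself.
- outline_of(picture, target): "pixels" (384x512 bool, what is visible of it) and "xy" ([column, row] in pixels, amid what is visible of it).
- landmark_of(picture, target): "xy" ([column, row] in pixels: a listed point, or the origin of a listed thing).
The state is a dict: "time": time; "joint_positions": joint angles; "dq": joint speeds; "joint_torque": joint torques, N m; "eef_pos": TCP position; "tool_rot": TCP orientation; "force": force on the tool from outside, world axes, zero at the start; "ft_torque": the same for the moment, N m; "finger_gap": finger opening in mm; "grasp_force": force on a finger pad.
Only numpy, scipy, OpenCV 4.12 (cv2) and the standard library are available. Lean on these libraries where they do the work, as an engineer would, in place of code of your own. Each camera call takes 0.05 s, during which the arm holds its last target. There are 200 camera calls.

## Working session

There is one attempt and no reset: what is moved stays moved. The work goes in short steps, Python scripts to look and compute and a tool call to move; the robot and the scene stay as the last step left them, time stands still between calls to the robot, and variables do not carry over. Pictures are saved under pics/ and viewed, at most 10 in all, crops included, and the job is handed in when it is done.

Besides the shell and the picture viewer there is one more tool, called as name(argument=value, ...), one argument or row to a line, values as JSON. play_rows: Moves the arm, as the interface text tells. Its arguments: {"type":"object","properties":{"grip":{"type":"array"},"linear":{"type":"array"},"rotation":{"type":"array"}},"required":["grip","linear","rotation"]}

```bash
mkdir -p pics
cat > h.py <<'E'
from workcell import bot, eyes, job, outline_of, landmark_of
import numpy as np, cv2
from scipy.spatial.transform import Rotation as R
def att(p):
    a=np.array(p["attitude"],float)
    return a if a.shape==(3,3) else R.from_euler('xyz',a,degrees=True).as_matrix()
def ray(p,xy):
    K=np.array(p["camera_matrix"]);d=att(p)@np.linalg.solve(K,[xy[0],xy[1],1.]);return np.array(p["eye"],float),d/np.linalg.norm(d)
def at_z(p,xy,z):
    o,d=ray(p,xy);return o+d*(z-o[2])/d[2]
def tri(obs):
    A=np.zeros((3,3));b=np.zeros(3);rs=[ray(*o) for o in obs]
    for o,d in rs:
        M=np.eye(3)-np.outer(d,d);A+=M;b+=M@o
    x=np.linalg.solve(A,b);return x,[np.linalg.norm((np.eye(3)-np.outer(d,d))@(x-o)) for o,d in rs]
def proj(p,X):
    c=np.array(p["camera_matrix"])@(att(p).T@(np.array(X,float)-np.array(p["eye"])));return c[:2]/c[2]
def save(p,n,crop=None,s=1):
    f=p["frame"][:,:,::-1]
    if crop: x0,y0,x1,y1=crop; f=f[y0:y1,x0:x1]
    cv2.imwrite("pics/"+n,cv2.resize(f,None,fx=s,fy=s,interpolation=cv2.INTER_CUBIC))
E
cat > a.py <<'E'
from h import *
P={n:eyes.get_image(n) for n in("scene","top","wrist")}
for n,p in P.items():
    print(n,np.round(p["eye"]),np.array(p["attitude"]).round(2).tolist(),np.round(p["camera_matrix"][0][0]))
    for t in("grinder","index_line","dial_grip","stand","stand_floor","crank","mug"):
        print(n,t,[(np.round(d["xy"]).tolist(),round(d["conf"],2)) for d in landmark_of(p,t)][:5])
im=np.vstack([np.hstack([P["scene"]["frame"],P["top"]["frame"]])])
cv2.imwrite("pics/a.png",cv2.resize(P["scene"]["frame"][:,:,::-1],(800,600)))
cv2.imwrite("pics/b.png",cv2.resize(P["top"]["frame"][:,:,::-1],(800,600)))
print(bot.state())
E
python3 a.py
```

```text
scene [-571. -512.  598.] [-113.3, -0.34, -70.76] 430.0
scene grinder [([201.0, 242.0], 0.95), ([235.0, 248.0], 0.81), ([302.0, 233.0], 0.8), ([157.0, 233.0], 0.78), ([290.0, 250.0], 0.75)]
scene index_line [([307.0, 179.0], 0.88), ([196.0, 183.0], 0.88), ([246.0, 196.0], 0.8), ([283.0, 196.0], 0.56)]
scene dial_grip [([239.0, 187.0], 0.81), ([199.0, 184.0], 0.7), ([306.0, 178.0], 0.66), ([151.0, 178.0], 0.62), ([289.0, 194.0], 0.56)]
scene stand [([188.0, 214.0], 0.86)]
scene stand_floor [([189.0, 208.0], 0.91)]
scene crank [([345.0, 241.0], 0.73)]
scene mug [([261.0, 203.0], 0.89)]
top [  92. -311.  994.] [-154.09, -0.08, -66.26] 378.0
top grinder [([280.0, 256.0], 0.84), ([154.0, 210.0], 0.8), ([197.0, 233.0], 0.68), ([302.0, 219.0], 0.61), ([240.0, 239.0], 0.56)]
top index_line [([242.0, 221.0], 0.94), ([133.0, 195.0], 0.91), ([189.0, 200.0], 0.88), ([276.0, 232.0], 0.81), ([311.0, 187.0], 0.61)]
top dial_grip [([309.0, 188.0], 0.85), ([234.0, 222.0], 0.85), ([141.0, 186.0], 0.84), ([282.0, 229.0], 0.83), ([188.0, 203.0], 0.77)]
top stand []
top stand_floor [([188.0, 172.0], 0.72
[... 255 characters left out ...]
ist mug []
{'time': 1.2, 'joint_positions': array([ 5.98864443e+01,  1.48142242e+01,  8.79475903e+01,  2.52293984e-03,
        7.72347831e+01, -1.16182347e+01]), 'dq': array([ 0.08791351, -0.01419047, -0.04059936,  0.04918908,  0.01622241,
        0.04923123]), 'joint_torque': array([ 1.13536207e-03, -4.37217808e+01, -2.84309149e+01,  7.21485727e-02,
        3.10189161e-02,  1.50386583e-06]), 'eef_pos': array([174.43550133, 521.62605721, 226.6859556 ]), 'tool_rot': array([ 1.79996172e+02, -1.72498986e-03,  1.61504122e+02]), 'force': array([ 0.37582113, -0.08341376,  0.37597752]), 'ft_torque': array([-0.04564981, -0.0115964 , -0.02873122]), 'grasp_force': 0.0, 'finger_gap': 92.61680254505075}
```

View pics/a.png

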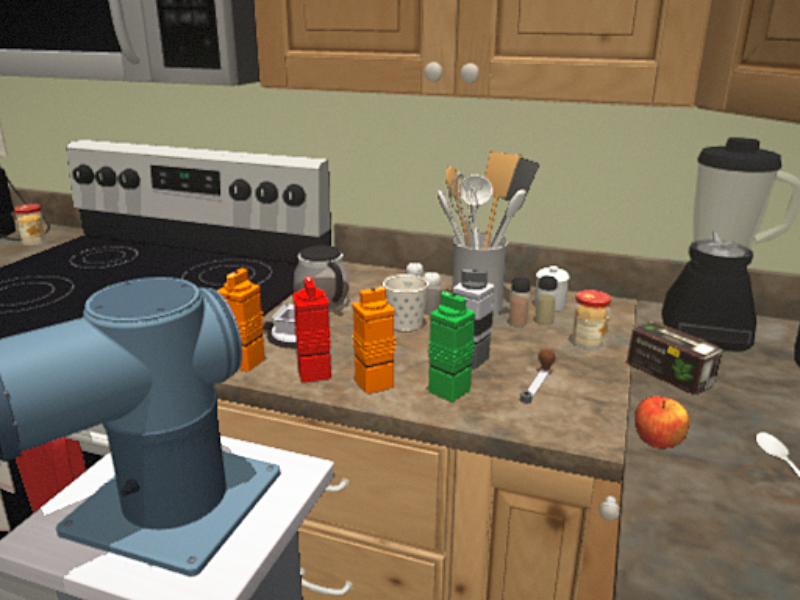

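View pics/b.png

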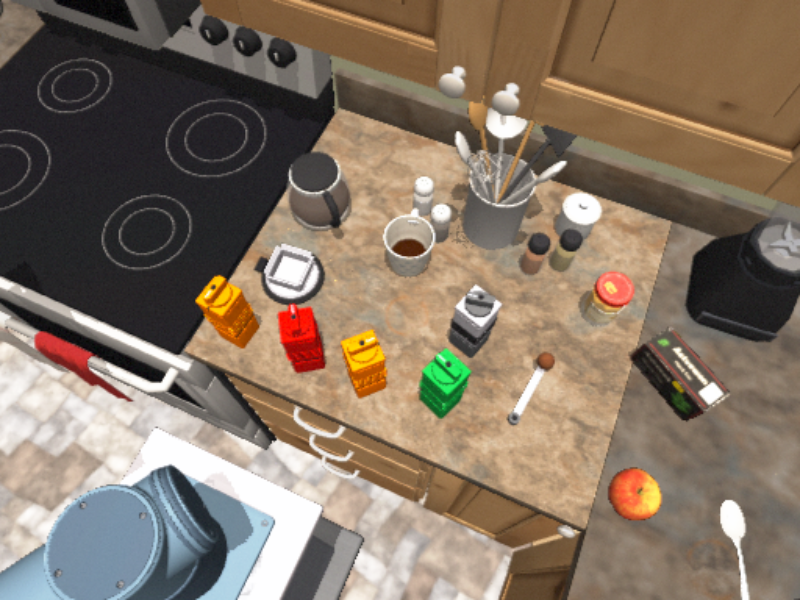

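Top view (512-px frame): the look-alikes are orange (146,200), red (193,217), orange (233,232) and green (284,245). The only brushed-steel and black one is at (304,206), which is (307,200) in the scene view, so I choose that. The stand is at (187,175) and the crank at (340,248). Next I measure and check a close crop.

```bash
cat > b.py <<'E'
from h import *
s=eyes.get_image("scene");t=eyes.get_image("top")
def near(p,n,xy):
    c=[d["xy"] for d in landmark_of(p,n)]; return min(c,key=lambda q:np.hypot(*(np.array(q)-xy))) if c else None
for n,a,b in(("dial_grip",(306,178),(309,188)),("index_line",(307,179),(311,187)),("grinder",(302,233),(302,219)),("stand_floor",(189,208),(188,172)),("crank",(345,241),(339,249)),("mug",(261,203),(260,166))):
    qa,qb=near(s,n,a),near(t,n,b); x,r=tri([(s,qa),(t,qb)]);print(n,np.round(qa),np.round(qb),x.round(1),np.round(r,1))
f=np.hstack([cv2.resize(t["frame"][160:250,270:350,::-1],(480,540),interpolation=cv2.INTER_CUBIC),cv2.resize(t["frame"][140:200,155:215,::-1],(320,320)).repeat(1,0) if 0 else cv2.resize(t["frame"][150:195,155:215,::-1],(320,540))])
cv2.imwrite("pics/c.png",f)
E
python3 b.py
```

```text
dial_grip [302. 176.] [308. 190.] [ 517.5 -267.1  162.9] [3.6 3.6]
index_line [305. 179.] [312. 186.] [ 538.5 -270.9  147.1] [2.7 2.7]
grinder [305. 232.] [300. 216.] [ 520.5 -275.8  -10.2] [6.5 6.5]
stand_floor [188. 210.] [186. 173.] [506.   89.6   4.8] [1. 1.]
crank [344. 243.] [335. 249.] [ 460.2 -395.9    7.1] [5.9 5.9]
mug [263. 201.] [264. 163.] [ 623.9 -115.1   19.1] [2. 2.]
```

View pics/c.png

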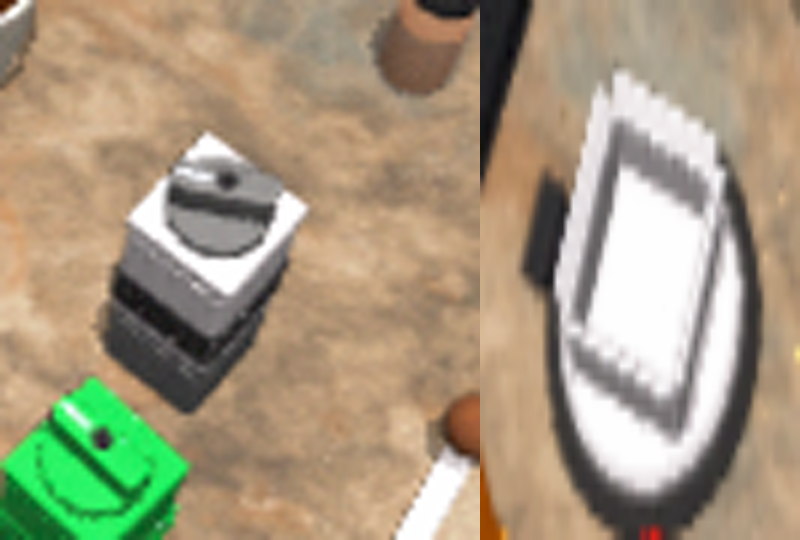

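```bash
cat > c.py <<'E'
from h import *
t=eyes.get_image("top")
g=[at_z(t,(270+x/6,160+y/6),150)[:2] for x,y in((207,135),(308,210),(210,297),(130,215))]
g=np.array(g);print(g.round(),g.mean(0).round(1))
e=np.roll(g,-1,0)-g;print(np.hypot(*e.T).round(),np.degrees(np.arctan2(e[:,1],e[:,0])).round())
tip=at_z(t,(270+175/6,160+170/6),178)[:2];end=at_z(t,(270+275/6,160+195/6),178)[:2];print("bar",tip,end,np.degrees(np.arctan2(*(tip-end)[::-1])))
s=np.array([at_z(t,(155+(x-480)/5.333,150+y/12),45)[:2] for x,y in((620,95),(722,180),(680,415),(570,330))])
print(s.round(),s.mean(0));e=np.roll(s,-1,0)-s;print(np.hypot(*e.T).round(),np.degrees(np.arctan2(e[:,1],e[:,0])).round())
lev=at_z(t,(155+(545-480)/5.333,150+230/12),15)[:2];print("lever",lev)
for d in landmark_of(t,"dial_grip"): print("cand",at_z(t,d["xy"],168)[:2].round())
E
python3 c.py
```

```text
[[ 540. -254.]
 [ 524. -304.]
 [ 471. -281.]
 [ 492. -238.]] [ 507.  -269.4]
[53. 58. 48. 50.] [-107.  156.   64.  -19.]
bar [ 505.04880091 -249.82144861] [ 510.72822642 -290.29328487] 97.98817137643697
[[526. 109.]
 [528.  48.]
 [462.  39.]
 [459. 103.]] [493.81931839  74.64945093]
[62. 66. 64. 68.] [ -89. -172.   93.    6.]
lever [489.25365088 142.24057753]
cand [361. -28.]
cand [ 359. -138.]
cand [360. 116.]
cand [ 395. -259.]
cand [ 521. -264.]
```

play_rows(
  grip=[1,1,1,1,1,1,1,1,1,1,1,1],
  linear=[
    [2,-4.4,0.5],
    [2,-4.4,0.5],
    [2,-4.4,0.5],
    [2,-4.4,0.5],
    [2,-4.4,0.5],
    [2,-4.4,0.5],
    [2,-4.4,0.5],
    [2,-4.4,0.5],
    [2,-4.4,0.5],
    [2,-4.4,0.5],
    [2,-4.4,0.5],
    [2,-4.4,0.5],
  ],
  rotation=[
    [0,0,-0.136],
    [0,0,-0.136],
    [0,0,-0.136],
    [0,0,-0.136],
    [0,0,-0.136],
    [0,0,-0.136],
    [0,0,-0.136],
    [0,0,-0.136],
    [0,0,-0.136],
    [0,0,-0.136],
    [0,0,-0.136],
    [0,0,-0.136],
  ],
)

```text
time: 3.2
eef_pos: [414.9, -8.4, 287.2]
tool_rot: [179.9, -0.0, 67.6]
force: [1.1, 1.4, -0.1]
finger_gap: 93.0
grasp_force: 0.0
```

play_rows(
  grip=[1,1,1,1,1,1,1],
  linear=[
    [1.6,-4.4,0.1],
    [1.6,-4.4,0.1],
    [1.6,-4.4,0.1],
    [1.6,-4.4,0],
    [1.6,-4.4,0],
    [1.6,-4.4,0],
    [0,0,0],
  ],
  rotation=[
    [0,0,0],
    [0,0,0],
    [0,0,0],
    [0,0,0],
    [0,0,0],
    [0,0,0],
    [0,0,0],
  ],
)

```text
time: 3.9
eef_pos: [511.2, -275.8, 287.9]
tool_rot: [-180.0, 0.1, 67.7]
force: [-0.4, 0.5, 0.2]
finger_gap: 93.2
grasp_force: 0.0
```

```bash
cat > d.py <<'E'
from h import *
import sys
w=eyes.get_image("wrist");print(w["eye"],w["attitude"])
for n in("dial_grip","index_line","grinder"):
    for d in landmark_of(w,n):
        z=dict(dial_grip=168.5,index_line=150,grinder=0)[n]; print(n,np.round(d["xy"],1),round(d["conf"],2),at_z(w,d["xy"],z).round(1))
save(w,sys.argv[1],s=1.5)
st=bot.state();print(st["eef_pos"].round(1),st["tool_rot"].round(1),st["joint_positions"].round(1),st["time"])
E
python3 d.py w1.png
```

```text
[ 539.00972896 -208.42410674  446.2377268 ] [ 1.64943832e+02  1.73027822e-02 -2.22572855e+01]
dial_grip [ 52.3 109.8] 0.89 [ 366.7 -134.4  168.5]
dial_grip [136.6 221.8] 0.67 [ 386.7 -264.5  168.5]
dial_grip [247.6 183.7] 0.56 [ 509.9 -270.6  168.5]
index_line [141.5 192.6] 0.86 [ 397.5 -240.3  150. ]
index_line [274. 178.] 0.78 [ 536.5 -279.6  150. ]
grinder [248.4 161. ] 0.89 [ 507.5 -274.4    0. ]
grinder [177.7 181.3] 0.85 [ 389.1 -261.7    0. ]
grinder [124.4 112.9] 0.71 [ 361.2 -134.9    0. ]
grinder [89.1 36.5] 0.61 [365.7 -23.3   0. ]
[ 510.1 -269.4  289.6] [-180.   -0.   68.] [-38.9  15.8  77.9   0.   86.4 -16.9] 4.1
```

View pics/w1.png

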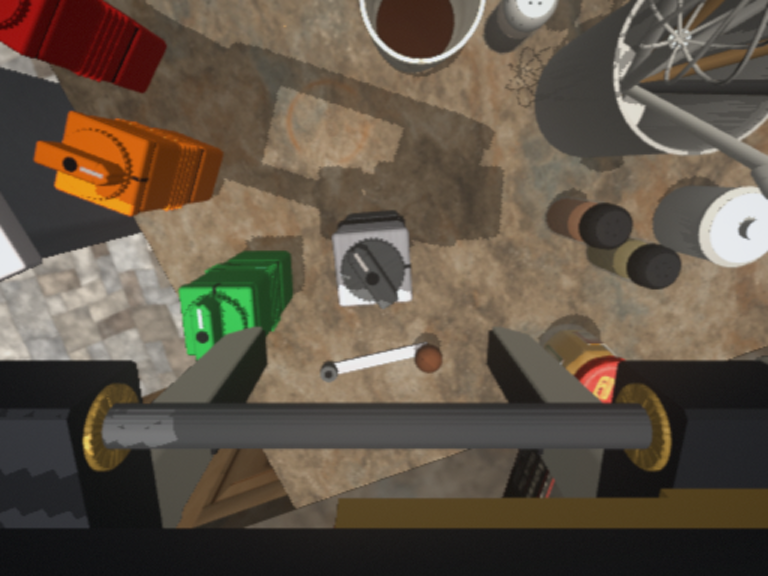

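The wrist view shows the steel grinder at (248,178), with its index notch on the right at (274,178). The white line on the bar points up-left. I refine the yaw from the shoulder corners.

```bash
cat > e.py <<'E'
from h import *
w=eyes.get_image("wrist")
save(w,"w2.png",(215,130,285,215),8) if 0 else save(w,"w2.png",(215,135,285,210),8)
t=eyes.get_image("top")
m=[d for d in landmark_of(t,"dial_grip") if abs(d["xy"][0]-308)<8]; a=[d for d in landmark_of(w,"dial_grip") if abs(d["xy"][0]-248)<8]
print(tri([(t,m[0]["xy"]),(w,a[0]["xy"])]) if m and a else (m,a))
E
python3 e.py
```

```text
([], [{'xy': [251.1, 184.2], 'conf': 0.58}])
```

View pics/w2.png

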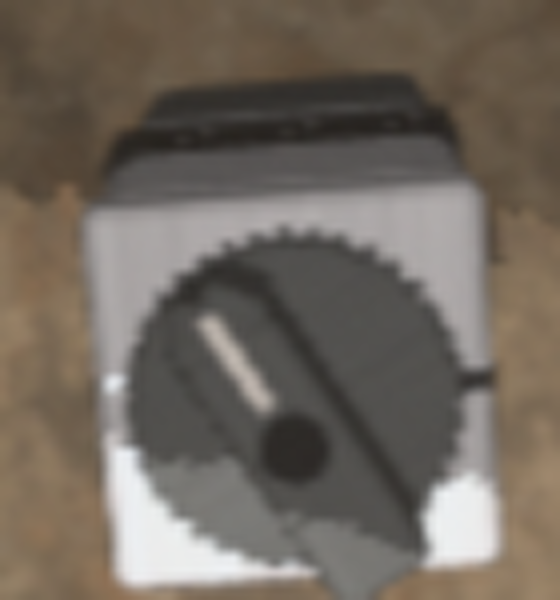

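```bash
cat > e.py <<'E'
from h import *
w=eyes.get_image("wrist")
px=lambda x,y:(215+x/8,135+y/8)
g=np.array([at_z(w,px(*q),150)[:2] for q in((88,210),(485,180),(498,558),(118,585))])
e=np.roll(g,-1,0)-g;print(g.round(),g.mean(0).round(1),np.hypot(*e.T).round(),np.degrees(np.arctan2(e[:,1],e[:,0])).round(1))
h=at_z(w,px(295,450),178.5)[:2];i=at_z(w,px(478,380),150)[:2];l=at_z(w,px(207,320),178.5)[:2]
c=g.mean(0);print("hole",h,"idx",i,np.degrees(np.arctan2(*(i-c)[::-1])),"bar",np.degrees(np.arctan2(*(l-h)[::-1])))
print(bot.state()["eef_pos"],bot.state()["time"])
t=eyes.get_image("top")
print(tri([(t,(270+228/6,160+180/6)),(w,px(295,450))]))
E
python3 e.py
```

```text
[[ 495. -237.]
 [ 545. -253.]
 [ 529. -303.]
 [ 478. -287.]] [ 511.8 -270.1] [53. 53. 53. 53.] [ -17.6 -108.7  162.3   71.3]
hole [ 511.04213384 -270.86370798] idx [ 534.91619128 -278.29350577] -19.509032278783277 bar 101.25331012093719
[ 510.44609537 -269.32406156  290.33165975] 4.35
(array([ 510.62932784, -271.09499894,  176.08555151]), [np.float64(0.41758274317704835), np.float64(0.41758274317711647)])
```

play_rows(
  grip=[1,1,1,1,1,1,1,1,0.4,0.4,0.4,0.4],
  linear=[
    [0.1,-0.1,-2],
    [0,0,-3],
    [0,0,-3],
    [0,0,-3],
    [0,0,-3],
    [0,0,-2.3],
    [0,0,0],
    [0,0,0],
    [0,0,0],
    [0,0,0],
    [0,0,0],
    [0,0,0],
  ],
  rotation=[
    [0,0,0.066],
    [0,0,0],
    [0,0,0],
    [0,0,0],
    [0,0,0],
    [0,0,0],
    [0,0,0],
    [0,0,0],
    [0,0,0],
    [0,0,0],
    [0,0,0],
    [0,0,0],
  ],
)

```text
time: 5.6
eef_pos: [511.7, -271.6, 127.4]
tool_rot: [179.9, 0.0, 71.8]
force: [-0.3, 0.6, 0.3]
finger_gap: 65.6
grasp_force: 0.0
```

play_rows(
  grip=[0.4,0.4,0.4,0.4,0.4],
  linear=[
    [0,0,0],
    [0,0,0],
    [0,0,0],
    [0,0,0],
    [0,0,0],
  ],
  rotation=[
    [0,0,0],
    [0,0,0],
    [0,0,0],
    [0,0,0],
    [0,0,0],
  ],
)

```text
time: 6.1
eef_pos: [511.2, -271.3, 126.9]
tool_rot: [-180.0, 0.0, 71.8]
force: [-2.4, 0.6, 4.7]
finger_gap: 53.8
grasp_force: 29.9
```

play_rows(
  grip=[0.4,0.4,0.4,0.4,0.4,0.4,0.4,0.4,0.4,0.4,0.4,0.4],
  linear=[
    [0,0,1.3],
    [0,0,2.5],
    [0,0,2.5],
    [-0.3,2,2.5],
    [-0.3,3.4,2.5],
    [-0.2,3.9,0],
    [-0.2,3.9,0],
    [-0.2,3.9,0],
    [-0.2,3.9,0],
    [-0.2,3,0],
    [0,1,0],
    [0,0,0],
  ],
  rotation=[
    [0,0,0],
    [0,0,0],
    [0,0,0],
    [0,0,0],
    [0,0,0.065],
    [0,0,0.065],
    [0,0,0.065],
    [0,0,0.065],
    [0,0,0.065],
    [0,0,0.062],
    [0,0,0],
    [0,0,0],
  ],
)

```text
time: 7.3
eef_pos: [495.1, -19.9, 239.5]
tool_rot: [-180.0, -0.0, 94.1]
force: [-0.3, -0.5, -6.3]
finger_gap: 54.1
grasp_force: 30.0
```

```bash
cat > f.py <<'E'
from h import *
w=eyes.get_image("wrist")
for p,n in((w,"w"),(eyes.get_image("top"),"t"),(eyes.get_image("scene"),"s")):
    for k in ("stand_floor","stand"):
      for d in landmark_of(p,k)[:2]: print(n,k,np.round(d["xy"],1),d["conf"],at_z(p,d["xy"],16 if k!="stand" else 0).round(1))
q=landmark_of(w,"stand_floor"); x,y=np.round(q[0]["xy"]).astype(int) if q else (256,60)
x0,y0=max(0,x-55),max(0,y-50);print("crop",x0,y0)
save(w,"w3.png",(x0,y0,x0+110,y0+85),7)
st=bot.state();print(st["eef_pos"].round(1),st["tool_rot"].round(1),st["joint_positions"].round(1),st["time"],st["force"],st["grasp_force"])
E
python3 f.py
```

```text
w stand_floor [259.   86.4] 0.8 [498.5  86.7  16. ]
w stand [258.2  91.2] 0.9 [498.2  82.1   0. ]
t stand_floor [184.7 173.6] 0.7 [496.6  87.3  16. ]
t stand [185.6 176.9] 0.75 [494.4  86.1  -0. ]
s stand_floor [191.5 208.2] 0.58 [501.7  77.   16. ]
s stand [185.5 213.3] 0.61 [492.   93.8   0. ]
s stand [215.5 184.8] 0.59 [735.3 101.9   0. ]
crop 204 36
[495.5 -22.  239.6] [-180.    -0.    93.9] [-15.4   8.7  93.9  -0.   77.4 -19.3] 7.8 [-0.18205815  0.06333865 -6.38974813] 29.9758118391037
```

View pics/w3.png

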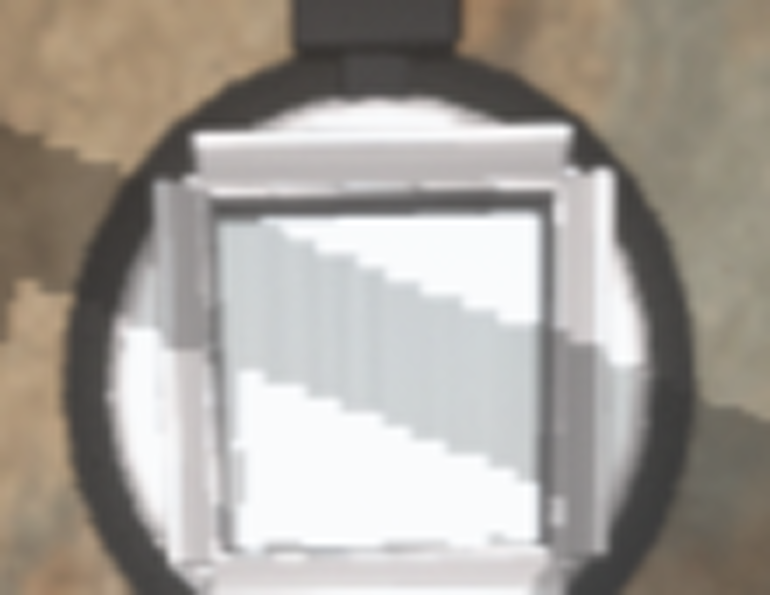

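```bash
cat > g.py <<'E'
from h import *
w=eyes.get_image("wrist")
f=lambda q,z:at_z(w,(204+q[0]/7-.43,36+q[1]/7-.43),z)[:2]
ang=lambda a,b:np.degrees(np.arctan2(b[1]-a[1],b[0]-a[0]))
def P(n,a,b,z):
    A,B=f(a,z),f(b,z);print(n,A.round(1),B.round(1),"mid",((A+B)/2).round(1),"len",np.hypot(*(B-A)).round(1),"ang",ang(A,B).round(1))
P("lip top",(192,133),(573,125),49)
P("lip left",(155,180),(170,560),49); P("lip right",(613,170),(605,555),49)
P("wall top far",(208,190),(556,183),42);P("wall left42",(208,195),(225,552),42);P("wall right42",(553,188),(560,550),42);P("wall near",(225,552),(555,547),42)
P("floor far",(217,213),(545,208),16);P("floor right",(545,208),(545,545),16);P("floor left",(217,213),(235,550),16)
P("foot h",(65,395),(693,395),5)
P("foot v",(385,52),(385,52),8)
P("lever",(293,50),(460,45),8)
st=bot.state();print(st["eef_pos"],st["time"])
E
python3 g.py
```

```text
lip top [464.4 113.3] [525.6 118.7] mid [495. 116.] len 61.5 ang 5.0
lip left [458.7 105.9] [464.   46.4] mid [461.3  76.1] len 59.7 ang -85.0
lip right [532.8 112.4] [537.7  52.2] mid [535.3  82.3] len 60.4 ang -85.3
wall top far [466.9 106.1] [524.4 111.1] mid [495.7 108.6] len 57.7 ang 5.0
wall left42 [467.  105.3] [472.9  48.3] mid [469.9  76.8] len 57.3 ang -84.1
wall right42 [524.  110.3] [530.8  52.6] mid [527.4  81.4] len 58.1 ang -83.3
wall near [472.9  48.3] [529.9  53. ] mid [501.4  50.7] len 57.2 ang 4.7
floor far [467.  106.5] [525.3 111.3] mid [496.1 108.9] len 58.5 ang 4.7
floor right [525.3 111.3] [530.8  53.5] mid [528.1  82.4] len 58.1 ang -84.5
floor left [467.  106.5] [473.4  48.6] mid [470.2  77.6] len 58.2 ang -83.7
foot h [439.5  74.5] [557.1  82.5] mid [498.3  78.5] len 117.9 ang 3.9
foot v [495.  136.3] [495.  136.3] mid [495.  136.3] len 0.0 ang 0.0
lever [478.6 135.5] [508.3 138.4] mid [493.4 136.9] len 29.8 ang 5.5
[495.46700002 -21.83347395 239.58844513] 7.85
```

play_rows(
  grip=[0.4,0.4,0.4,0.4,0.4,0.4,0.4,0.4],
  linear=[
    [0.1,2,0],
    [0.1,3,0],
    [0.1,3,0],
    [0,2,0],
    [0,0,-2.5],
    [0,0,-2.3],
    [0,0,0],
    [0,0,0],
  ],
  rotation=[
    [0,0,0.02],
    [0,0,0],
    [0,0,0],
    [0,0,0],
    [0,0,0],
    [0,0,0],
    [0,0,0],
    [0,0,0],
  ],
)

```text
time: 8.65
eef_pos: [498.4, 78.5, 191.8]
tool_rot: [-180.0, -0.0, 95.1]
force: [0.7, 0.7, -6.4]
finger_gap: 54.1
grasp_force: 30.0
```

```bash
python3 -c "
from h import *
st=bot.state();print(st['eef_pos'],st['tool_rot'],st['time'],st['force'],st['ft_torque'])
s=eyes.get_image('scene');t=eyes.get_image('top')
for p in(s,t):
  for c in((-28.5,-28.5,42),(28.5,-28.5,42)): print(proj(p,(498.6+c[0],79.4+c[1],42)).round())
a=cv2.resize(s['frame'][130:230,140:240,::-1],(400,400));b=cv2.resize(t['frame'][110:210,140:240,::-1],(400,400));cv2.imwrite('pics/s1.png',np.hstack([a,b]))"
```

```text
[498.44293124  78.51482798 191.84063301] [-1.79958585e+02 -7.01724194e-03  9.50900481e+01] 8.65 [ 0.69898902  0.67111206 -6.36100968] [-0.09324395  0.03053828 -0.04231776]
[194. 206.]
[202. 199.]
[190. 181.]
[199. 165.]
```

View pics/s1.png

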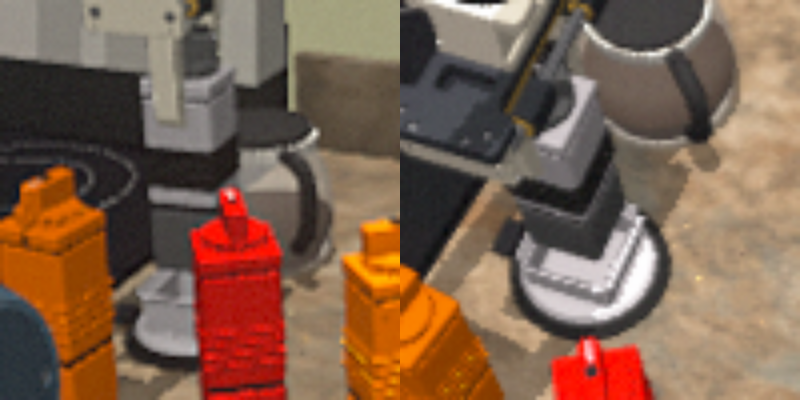

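The grinder hangs upright over the cup in both views: at about (190,178) in the scene and (183,152) in the top view. I lower it in stages, watching the force.

play_rows(
  grip=[0.4,0.4,0.4,0.4,0.4,0.4],
  linear=[
    [0,0,-0.8],
    [0,0,-0.6],
    [0,0,-0.5],
    [0,0,-0.5],
    [0,0,-0.5],
    [0,0,0],
  ],
  rotation=[
    [0,0,0],
    [0,0,0],
    [0,0,0],
    [0,0,0],
    [0,0,0],
    [0,0,0],
  ],
)

```text
time: 9.35
eef_pos: [497.9, 78.7, 161.7]
tool_rot: [-179.9, -0.0, 95.1]
force: [-0.8, -0.1, -6.6]
finger_gap: 54.0
grasp_force: 30.0
```

play_rows(
  grip=[0.4,0.4,0.4,0.4,0.4,0.4],
  linear=[
    [0,0,-0.5],
    [0,0,-0.5],
    [0,0,-0.4],
    [0,0,-0.3],
    [0,0,-0.2],
    [0,0,0],
  ],
  rotation=[
    [0,0,0],
    [0,0,0],
    [0,0,0],
    [0,0,0],
    [0,0,0],
    [0,0,0],
  ],
)

```text
time: 9.95
eef_pos: [498.3, 78.7, 143.3]
tool_rot: [-180.0, -0.0, 95.1]
force: [-0.6, 1.6, -6.7]
finger_gap: 53.9
grasp_force: 30.0
```

play_rows(
  grip=[0.4,0.4,0.4],
  linear=[
    [0,0,-0.1],
    [0,0,0],
    [0,0,0],
  ],
  rotation=[
    [0,0,0],
    [0,0,0],
    [0,0,0],
  ],
)

```text
time: 10.25
eef_pos: [498.4, 78.7, 142.8]
tool_rot: [180.0, -0.0, 95.1]
force: [-0.4, 1.2, -5.2]
finger_gap: 53.8
grasp_force: 30.0
```

play_rows(
  grip=[0.4,0.4,0.4,0.9,0.9,0.9,0.9,0.9,0.9],
  linear=[
    [0,0,-0.1],
    [0,0,-0.05],
    [0,0,0],
    [0,0,0],
    [0,0,0],
    [0,0,0],
    [0,0,0],
    [0,0,0],
    [0,0,0],
  ],
  rotation=[
    [0,0,0],
    [0,0,0],
    [0,0,0],
    [0,0,0],
    [0,0,0],
    [0,0,0],
    [0,0,0],
    [0,0,0],
    [0,0,0],
  ],
)

```text
time: 11.15
eef_pos: [498.5, 78.5, 141.1]
tool_rot: [-180.0, 0.0, 95.1]
force: [-0.3, 0.0, 0.2]
finger_gap: 83.2
grasp_force: 0.0
```

play_rows(
  grip=[0.9,0.9,0.9,0.9,0.9,0.9,0.9,0.9],
  linear=[
    [0,0,2],
    [0,0,3],
    [0,0,3],
    [0,0,3],
    [0,0,3],
    [0,0,1],
    [0,0,0],
    [0,0,0],
  ],
  rotation=[
    [0,0,0],
    [0,0,0],
    [0,0,0],
    [0,0,0],
    [0,0,0],
    [0,0,0],
    [0,0,0],
    [0,0,0],
  ],
)

```text
time: 11.95
eef_pos: [497.8, 78.6, 289.7]
tool_rot: [-179.9, -0.0, 95.1]
force: [0.2, -0.0, -0.3]
finger_gap: 83.7
grasp_force: 0.0
```

```bash
python3 -c "
from h import *
w=eyes.get_image('wrist');c=proj(w,(498.6,79.4,180)).round().astype(int);print(c)
save(w,'w4.png',(c[0]-40,c[1]-37,c[0]+40,c[1]+38),8);print('org',c-[40,37])
for d in landmark_of(w,'dial_grip')[:2]:print(d,at_z(w,d['xy'],184.5))
st=bot.state();print(st['eef_pos'],st['tool_rot'],st['time'],st['force'],st['joint_positions'])"
```

```text
[251 190]
org [211 153]
{'xy': [111.7, 138.3], 'conf': 0.67} [366.37386555 117.78224752 184.5       ]
{'xy': [129.4, 346.6], 'conf': 0.59} [ 377.57376194 -114.80853402  184.5       ]
[497.55942764  78.63669522 289.19957633] [-1.79801410e+02 -2.94996120e-02  9.50969179e+01] 12.05 [0.3677909  0.38190557 0.45272233] [-3.72452915e+00  8.06552398e+00  8.77108511e+01 -1.31057439e-03
  8.44243898e+01 -8.82136851e+00]
```

View pics/w4.png

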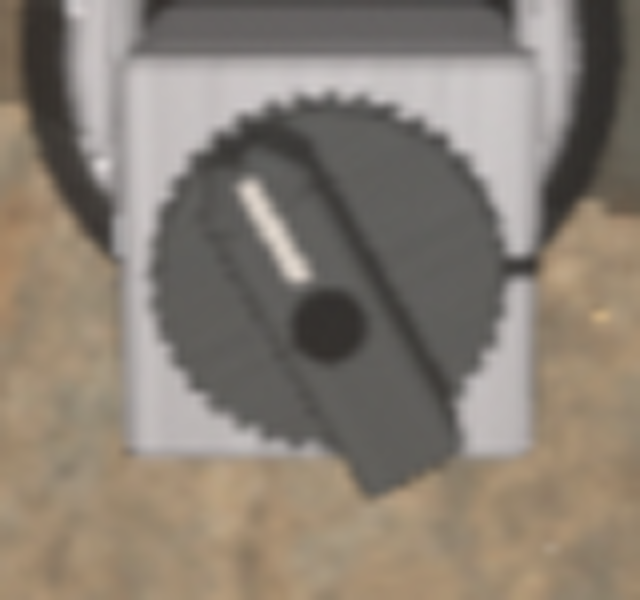

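The grinder sits in the cup, index notch on the right at crop (518,265), hole at (328,325), white line up-left. Still about 120° from the stop.

```bash
cat > m.py <<'E'
from h import *
def meas(w,org,s,C,hole,line,idx,dz=16):
    f=lambda q,z:at_z(w,(org[0]+q[0]/s-.44,org[1]+q[1]/s-.44),z)[:2]
    g=np.array([f(q,150+dz) for q in C]);e=np.roll(g,-1,0)-g;c=g.mean(0)
    h=f(hole,178.5+dz);l0,l1=[f(q,178.5+dz) for q in line];i=f(idx,150+dz)
    an=lambda v:np.degrees(np.arctan2(v[1],v[0]))
    print("centre",c.round(1),"sides",np.hypot(*e.T).round(1),[an(v).round(1) for v in e],"hole",h.round(1),"bar",an(l1-l0).round(1),an(l1-h).round(1),"idx",an(i-c).round(1))
E
python3 -c "
from m import *
w=eyes.get_image('wrist');meas(w,(211,153),8,((128,60),(535,58),(530,450),(132,450)),(328,325),((300,275),(246,183)),(518,265))"
```

```text
centre [498.7  80.8] sides [50.9 51.7 52.1 51.4] [np.float64(5.4), np.float64(-84.2), np.float64(-174.8), np.float64(94.4)] hole [498.4  80. ] bar 124.6 124.2 idx 3.2
```

play_rows(
  grip=[0.45,0.45,0.45,0.45,0.45,0.45,0.45,0.45,0.45,0.45],
  linear=[
    [0.05,0.15,-1],
    [0,0,-1],
    [0,0,-1],
    [0,0,-1],
    [0,0,-1],
    [0,0,-1],
    [0,0,0],
    [0,0,0],
    [0,0,0],
    [0,0,0],
  ],
  rotation=[
    [0,0,0.13],
    [0,0,0.13],
    [0,0,0.13],
    [0,0,0.12],
    [0,0,0],
    [0,0,0],
    [0,0,0],
    [0,0,0],
    [0,0,0],
    [0,0,0],
  ],
)

```text
time: 13.1
eef_pos: [499.3, 80.1, 231.7]
tool_rot: [179.9, 0.0, 124.3]
force: [-0.7, -0.5, 0.3]
finger_gap: 41.9
grasp_force: 0.0
```

play_rows(
  grip=[0.45,0.45,0.45,0.45,0.45,0.05,0.05,0.05,0.05,0.05,0.05,0.05],
  linear=[
    [-0.05,0,-1.5],
    [0,0,-1.5],
    [0,0,-1],
    [0,0,-0.4],
    [0,0,0],
    [0,0,0],
    [0,0,0],
    [0,0,0],
    [0,0,0],
    [0,0,0],
    [0,0,0],
    [0,0,0],
  ],
  rotation=[
    [0,0,0],
    [0,0,0],
    [0,0,0],
    [0,0,0],
    [0,0,0],
    [0,0,0],
    [0,0,0],
    [0,0,0],
    [0,0,0],
    [0,0,0],
    [0,0,0],
    [0,0,0],
  ],
)

```text
time: 14.3
eef_pos: [498.4, 79.9, 187.4]
tool_rot: [-180.0, 0.0, 124.3]
force: [-1.8, -1.2, 3.9]
finger_gap: 13.6
grasp_force: 30.0
```

play_rows(
  grip=[0.05,0.05,0.05,0.05,0.05,0.05,0.05,0.05,0.05,0.05,0.05,0.05],
  linear=[
    [0,0,0],
    [0,0,0],
    [0,0,0],
    [0,0,0],
    [0,0,0],
    [0,0,0],
    [0,0,0],
    [0,0,0],
    [0,0,0],
    [0,0,0],
    [0,0,0],
    [0,0,0],
  ],
  rotation=[
    [0,0,-0.1],
    [0,0,-0.1],
    [0,0,-0.1],
    [0,0,-0.1],
    [0,0,-0.1],
    [0,0,-0.1],
    [0,0,-0.1],
    [0,0,-0.1],
    [0,0,-0.1],
    [0,0,-0.1],
    [0,0,-0.1],
    [0,0,-0.1],
  ],
)

```text
time: 15.5
eef_pos: [498.4, 80.3, 187.4]
tool_rot: [-180.0, -0.0, 55.3]
force: [-0.9, -0.9, 3.8]
finger_gap: 13.6
grasp_force: 30.0
```

```bash
python3 -c "
from h import *
s=bot.state();print(s['eef_pos'],s['tool_rot'],s['force'],s['ft_torque'],s['finger_gap'],s['joint_positions'])"
```

```text
[498.39194787  80.26922777 187.39403124] [-1.79999248e+02 -1.15167071e-02  5.53450656e+01] [-0.88942122 -0.89287689  3.78102334] [-0.23073368  0.42944248 -0.01178506] 13.620329883122727 [-3.53706001e+00  1.19591318e+01  9.74409797e+01  1.08652017e-02
  7.05945805e+01  3.11142648e+01]
```

play_rows(
  grip=[0.05,0.05,0.05,0.05,0.05,0.05,0.05,0.05,0.05],
  linear=[
    [0,0,0],
    [0,0,0],
    [0,0,0],
    [0,0,0],
    [0,0,0],
    [0,0,0],
    [0,0,0],
    [0,0,0],
    [0,0,0],
  ],
  rotation=[
    [0,0,-0.1],
    [0,0,-0.1],
    [0,0,-0.1],
    [0,0,-0.1],
    [0,0,-0.1],
    [0,0,-0.1],
    [0,0,-0.1],
    [0,0,-0.1],
    [0,0,0],
  ],
)

```text
time: 16.4
eef_pos: [498.6, 80.0, 187.4]
tool_rot: [180.0, -0.0, 9.7]
force: [-0.7, -1.2, 2.4]
finger_gap: 13.5
grasp_force: 30.0
```

```bash
python3 -c "
from h import *
s=bot.state();print(s['eef_pos'],s['tool_rot'],s['force'],s['ft_torque'],s['finger_gap'])"
```

```text
[498.60013288  80.00643442 187.35951876] [ 1.79984369e+02 -2.46001768e-02  9.67011816e+00] [-0.73937792 -1.23470391  2.36362833] [-0.26721815  0.36589867 -0.0955995 ] 13.488884897203755
```

Tool at 9.7°, still about 5–8° short of the stop. I continue in small steps, watching the z torque.

play_rows(
  grip=[0.05,0.05,0.05,0.05,0.05],
  linear=[
    [0,0,0],
    [0,0,0],
    [0,0,0],
    [0,0,0],
    [0,0,0],
  ],
  rotation=[
    [0,0,-0.04],
    [0,0,-0.04],
    [0,0,-0.04],
    [0,0,-0.03],
    [0,0,0],
  ],
)

```text
time: 16.9
eef_pos: [498.3, 80.5, 187.4]
tool_rot: [-180.0, 0.0, 1.3]
force: [-2.1, 0.3, 4.3]
finger_gap: 14.0
grasp_force: 30.2
```

```bash
python3 -c "
from h import *
s=bot.state();print(s['eef_pos'],s['tool_rot'],s['force'],s['ft_torque'],s['finger_gap'])"
```

```text
[498.29369916  80.50426144 187.3642547 ] [-1.79966992e+02  6.42049553e-03  1.29831143e+00] [-2.05417191  0.29946422  4.25293521] [0.13909661 0.59182951 0.44348477] 13.975287770902897
```

Torque rose to 0.44 N·m with the fingers spreading, so that is the stop. Now back anticlockwise, to about 105.5° tool yaw.

play_rows(
  grip=[0.05,0.05,0.05,0.05,0.05,0.05,0.05,0.05,0.05,0.05,0.05,0.05],
  linear=[
    [0,0,0],
    [0,0,0],
    [0,0,0],
    [0,0,0],
    [0,0,0],
    [0,0,0],
    [0,0,0],
    [0,0,0],
    [0,0,0],
    [0,0,0],
    [0,0,0],
    [0,0,0],
  ],
  rotation=[
    [0,0,0.1],
    [0,0,0.1],
    [0,0,0.1],
    [0,0,0.1],
    [0,0,0.1],
    [0,0,0.1],
    [0,0,0.1],
    [0,0,0.1],
    [0,0,0.1],
    [0,0,0.1],
    [0,0,0.1],
    [0,0,0.1],
  ],
)

```text
time: 18.1
eef_pos: [498.3, 80.4, 187.4]
tool_rot: [-180.0, -0.0, 70.3]
force: [-2.4, 0.2, 4.8]
finger_gap: 13.4
grasp_force: 30.1
```

play_rows(
  grip=[0.05,0.05,0.05,0.05,0.05,0.05,0.05,0.05,0.05],
  linear=[
    [0,0,0],
    [0,0,0],
    [0,0,0],
    [0,0,0],
    [0,0,0],
    [0,0,0],
    [0,0,0],
    [0,0,0],
    [0,0,0],
  ],
  rotation=[
    [0,0,0.1],
    [0,0,0.1],
    [0,0,0.1],
    [0,0,0.1],
    [0,0,0.1],
    [0,0,0.06],
    [0,0,0.04],
    [0,0,0.02],
    [0,0,0],
  ],
)

```text
time: 19.0
eef_pos: [498.4, 80.5, 187.5]
tool_rot: [180.0, -0.0, 105.6]
force: [-2.3, 1.0, 5.4]
finger_gap: 13.4
grasp_force: 30.0
```

```bash
python3 -c "
from h import *
s=bot.state();print(s['eef_pos'],s['tool_rot'],s['force'],s['ft_torque'],s['finger_gap'])"
```

```text
[498.36306168  80.47530634 187.48560879] [ 1.79983784e+02 -3.61647025e-02  1.05603512e+02] [-2.34652621  0.96661598  5.42220633] [ 0.13014557  0.50254399 -0.01795072] 13.369571598265766
```

Release, lift, look.

play_rows(
  grip=[0.5,0.5,0.5,0.5,0.5,0.5,0.5,0.5,0.5,0.5,0.5],
  linear=[
    [0,0,0],
    [0,0,0],
    [0,0,0],
    [0,0,0],
    [0,0,1.5],
    [0,0,2.5],
    [0,0,3],
    [0,0,2],
    [0,0,1],
    [0,0,0],
    [0,0,0],
  ],
  rotation=[
    [0,0,0],
    [0,0,0],
    [0,0,0],
    [0,0,0],
    [0,0,0],
    [0,0,0],
    [0,0,0],
    [0,0,0],
    [0,0,0],
    [0,0,0],
    [0,0,0],
  ],
)

```text
time: 20.1
eef_pos: [498.0, 80.1, 286.1]
tool_rot: [-179.9, -0.0, 105.4]
force: [0.4, 0.6, -1.0]
finger_gap: 46.5
grasp_force: 0.0
```

```bash
python3 -c "
from h import *
w=eyes.get_image('wrist');c=proj(w,(498.6,79.4,180)).round().astype(int)
save(w,'w5.png',(c[0]-40,c[1]-37,c[0]+40,c[1]+38),8);print('org',c-[40,37])
st=bot.state();print(st['eef_pos'],st['tool_rot'],st['time'],st['force'])"
```

```text
org [211 155]
[497.81774601  80.10394889 285.76776054] [-1.79874262e+02 -4.16626190e-02  1.05413477e+02] 20.15 [ 0.31364022 -0.23894244 -0.01937073]
```

View pics/w5.png

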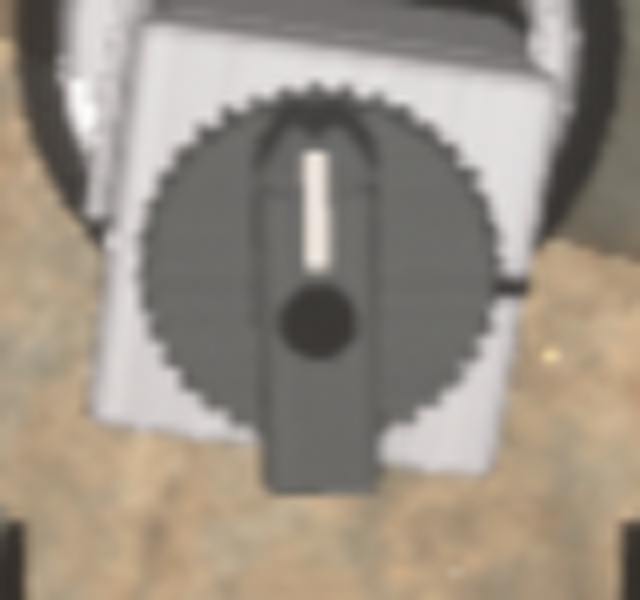

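```bash
python3 -c "
from m import *
w=eyes.get_image('wrist');meas(w,(211,155),8,((140,25),(552,82),(490,472),(95,415)),(318,320),((318,270),(315,152)),(512,288))"
```

```text
centre [497.5  81.6] sides [51.5 51.7 51.7 51.1] [np.float64(7.5), np.float64(-82.1), np.float64(-173.2), np.float64(97.7)] hole [497.7  81. ] bar 106.8 106.4 idx 4.8
```

The dial stands 99.4° from the index, which is five clicks. The grinder is seated and the gripper is clear.

```bash
python3 -c "
from h import *
print(job.hand_in())"
```

```text
the job is handed in; nothing more can be done
None
```

The job is handed in; no verdict came back. The grinder is down in the stand's cup, the dial was turned clockwise to its stop and set back five clicks (last view: 99.4° from the index line, against 100° for five), and the gripper is clear after about 20 s of the 66 s allowed.

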